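# Tip the tube sorter's rocker gate over and feed the tubes down the other chute

### The arm

A 6-joint arm with a two-finger parallel gripper is mounted at the origin on a cart in front of the work surface, level with it; the furniture and walls round the work are solid. World frame = base frame: x ahead of the robot, y to its left, z up, the work surface at z = 0. Lengths are in m, angles in rad, forces in N, time in s.
With the tool pointing down it reaches from about 0.425 to 1.125 m from the base axis. Payload 14.9 kg.
Tool frame: the origin (TCP) lies at the very end of the fingers, on their centre line; the grasp point (between the pads) lies 19 mm behind it; z points along the fingers, y is the line along which they close (so a half turn about z gives the same grasp; the last joint's range is limited). The gripper opens to 91 mm and grips with 3 to 60 N. Pads are 32 mm wide; open, the fingers measure 118 mm over their backs; the gripper's body (76 mm by 178 mm) begins 60 mm behind the grasp point.
Start: joints at [-1.139, 0.379, 1.734, -0, 1.028, -0.033], TCP at [0.314, -0.626, 0.214] pointing down, gripper open.
Joint ranges: [-2.77, 2.77], [-0.74, 2.19], [0, 2.66], [-1.06, 4.2], [0.31, 2.87], [-3.08, 3.08]. Speed limits (rad/s): [1.89, 1.89, 2.39, 3.14, 3.14, 3.14].

### API

Orientations are given as a unit quaternion [x, y, z, w].
In Python, from cell import ctrl gives the robot as it stands.
- The arm moves only by the shell command python3 -m jog 'ROWS'. ROWS is JSON, a list of rows, each an object of numbers: "gripper": the closure, from 0 (fully open) to 1 (shut); "tx", "ty", "tz": the shift along the tool's x, y, z in cm; "rx", "ry", "rz": the turn, a rotation vector about the tool's x, y, z in rad. A call has 1 to 5 rows; each row shifts and turns the commanded pose from where the row before left it, along the tool's axes as they then stand; what a row does not reach is not made up. A row lasts 1/12 s, in which the tool goes at most 41.7 mm and 7.16 degrees, less where a joint would pass 70% of its speed; a pose out of reach is approached as far as the arm can. A call is refused whole if a number of a shift passes 4.17 or a number of a turn 0.125, either way. A call with a gripper value outside its range is refused whole. The fingers move at their own pace and stop on an object; the grip force is fixed at half the most. Time passes only in rows, so rows that do not move let the fingers close. It gives the time, the measured TCP pose, the force, the opening and the grip force at its end, in the units of the state.
- ctrl.sense(): the state, without advancing time (a new reading comes with each control period).
- ctrl.get_image(name): name is "scene" or "top" or "wrist"; returns the picture (384x512x3 uint8, red, green, blue); there is no depth.
- ctrl.camera_model(name): a dict with "fx", "fy", "cx", "cy" (pixels), "extrinsics" (4x4, takes a point from world to camera coordinates); the wrist camera has in their place "tool_from_camera" (4x4, takes a point from camera to tool coordinates, whose origin is the TCP and whose axes are the flange's). Camera axes: x right, y up, looking along -z (the intrinsics and any distortion apply to the point x, -y, -z); pixel columns grow to the right and rows downward; lengths in m; the calibration is good to about 2 mm. A picture is of the moment at which its call begins: read the wrist's pose just before it. camera_model takes no time and is no camera call.
- ctrl.close_job(): hands the job in; it is judged then, once.
Trained networks look in the newest picture that a camera, given by its name, has taken for a name from the list of things; names that differ only in an ending like _2 or _b are one class to them, and where a whole thing is asked for, a point or a joint stands for the part that bears it (a point fixed in the world has none). Each returns a list of dicts, best first, with "confidence" (0 to 1); they miss things now and then, are a little off and sometimes report something else, mostly with a low value. They report only what shows in the picture. A call takes as long as a camera call. They do not tell look-alikes from the thing itself.
- ctrl.find_in(camera, target): "rect" ([left, top, width, height] as shares, 0 to 1, of the picture: columns of its width, rows of its height, round what is visible of it).
- ctrl.masks_of(camera, target): "pixels" (384x512 bool, what is visible of it) and "rect" ([left, top, width, height] as shares, 0 to 1, of the picture: columns of its width, rows of its height, round what is visible of it).
The state is a dict: "t": time; "q": joint angles; "qd": joint speeds; "joint_efforts": joint torques, N m; "tcp_pos": TCP position; "tcp_rot": TCP orientation; "force": force on the tool from outside, world axes, zero at the start; "ft_torque": the same for the moment, N m; "finger_gap": finger opening in m; "gripper_force": force on a finger pad.
Only numpy, scipy, OpenCV 4.12 (cv2) and the standard library are available. Lean on these libraries where they do the work, as an engineer would, in place of code of your own. Each camera call takes 0.05 s, during which the arm holds its last target. There are 200 camera calls.

### The job

The bench-top tube sorter is still set for the last batch: with a fingertip, press down the raised end of its rocker paddle so that the seesaw gate tips right over to its other side. Then push the shutter's tab in against its spring and keep it pushed until all three capped tubes have dropped out of the magazine and rolled down that other chute, and let the shutter spring shut. Do not touch the tubes themselves, and leave the bottles and the can on the bench where they stand.

Things in the scene. Friction and masses are not known exactly. Their poses are not given: they have to be found in the camera images.
- tube_sorter: Tube sorter, fixed to the counter: white base plate 130 x 272 mm, clear front and back cheeks (outer faces at x = -57 and +57 mm, 79 mm high), a magazine upright in the middle, a seesaw gate below it, a chute on either side. Origin: centre of the underside, on the counter. x points away from its front (the side with the paddle), y to the left as seen from the front, z up.
- magazine_rim (a point): Middle of the magazine's open top, 152 mm above the counter. Grey side walls 29 mm apart over all in y and 106 mm long in x; three tubes lie stacked in it, along x. Beside it the clear cheeks rise to the same height from y = -30 to +50 mm. Keep the gripper's body off it.
- microscope_head (a point): A fixed obstacle on the way, right of the sorter: top of the microscope that stands on the counter, about 0.28 m high up to its head (eyepieces to about 0.36 m), 150 mm wide. Pass above or in front of it.
- chute_left (a point): Middle of the floor of the left chute, 82 mm left (+y) of the sorter's middle: open grey chute, sloping down outward from 44 mm high at y = 42 mm to 14 mm at the end lip at y = 121 mm (lip top at 51 mm).
- chute_right (a point): The same of the right (-y) chute.
- gate (a joint): Angle of the rocker gate (rad) about a level shaft along the sorter's x, 62 mm above the counter. +0.45: left (+y) end down, tubes roll into the left chute; -0.45: right end down, into the right chute. It starts on one of these two stops; which one varies. Top-heavy: pushed past the middle (0) it falls to the other stop by itself and stays. About 1 N on a pad moves it.
- pad_left (a point): Top centre of the black press pad (28 x 28 x 6 mm) at the left end of the V-shaped paddle, fixed to the gate's shaft in front of the front cheek and turns with the gate: x = -83 mm from the sorter's middle, 60 mm from the shaft in y and 22 mm above it when level. It stands 108 mm above the counter when raised, 56 when down, 84 when level.
- pad_right (a point): The same on the right (-y) end of the paddle. Between the pads, 40 mm above the shaft, sits the steel tumbler weight, 26 mm across; it leans toward the end that is down.
- shutter (a joint): Travel (m) of the steel shutter under the magazine: 0 shut (as at the start), 0.028 fully in. It slides along the sorter's +y. A spring pushes it back: about 1.5 N at the start of the travel, 5 N at its end. The tubes drop once it is pushed in about 0.023; when it is let go it returns to 0.
- push_tab (a point): Centre of the outer (-y) face of the shutter's upright black push tab, which stands over the right chute: 36 mm wide (along the sorter's x), 5 mm thick, from 82 to 124 mm above the counter. This point is 110 mm above the counter, 69 mm to the right of the magazine's middle while shut. Push it toward the magazine (sorter's +y).
- tube_0_mid (a point): Middle of the lowest tube in the magazine: capped sample tube, 98 mm long, 16 mm in diameter, cap 18 mm, lying along the sorter's x with its cap to the back.
- tube_1_mid (a point): Middle of the second tube, as the first.
- tube_2_mid (a point): Middle of the top tube, as the first.
- tube_0: The lowest tube; origin at its round bottom end, z along the tube to the cap.
- tube_1: The second tube, as the first.
- tube_2: The top tube, as the first.
- diluent_bottle: Bystander: white bottle with a blue cap, 54 mm across, 119 mm tall; origin at the centre of its underside.
- dropper_bottle: Bystander: amber dropper bottle, 38 mm across, 91 mm tall; origin at the centre of its underside.
- lens_can: Bystander: black screw can, 35 mm across, 50 mm tall; origin at the centre of its underside.
Things that resemble listed ones, but are neither listed nor needed, are in the scene too. What is shaped like the tube_2 but brown is not meant.

How it is judged:
By the outcome, as a careful person would: the job done as asked, in the order asked, and still so for the second after the job is handed in, with the robot touching nothing.
It also fails if it takes over 54 s, if anything falls off the work surface, if the arm or the gripper's body presses on something with over 40 N, if the wrist force passes 120 N, or if a joint passes its speed limit or range.

## Working session

There is one attempt and no reset: what is moved stays moved. The work goes in short steps, Python scripts to look and compute and a shell command to move; the robot and the scene stay as the last step left them, time stands still between calls to the robot, and variables do not carry over. Pictures are saved under pics/ and viewed, at most 10 in all, crops included, and the job is handed in when it is done.

```bash
mkdir -p pics
python3 - <<'E'
from cell import ctrl
import cv2,numpy as np
for c in ["scene","top"]:
    im=ctrl.get_image(c); cv2.imwrite(f"pics/{c}0.png",cv2.resize(im[:,:,::-1],(800,600),interpolation=cv2.INTER_CUBIC))
    m=ctrl.camera_model(c); print(c,{k:(np.round(v,3).tolist()) for k,v in m.items()})
    for n in ["tube_sorter","pad_left","push_tab","diluent_bottle","dropper_bottle","lens_can","gate","shutter"]:
        print(n,[(np.round(np.array(d["rect"])*[512,384,512,384],1).tolist(),round(d["confidence"],2)) for d in ctrl.find_in(c,n)[:3]])
print(ctrl.sense())
E
```

```text
scene {'fx': 485.688, 'fy': 485.688, 'cx': 255.214, 'cy': 205.111, 'extrinsics': [[-0.646, -0.763, -0.013, 0.389], [0.656, -0.563, 0.503, -0.367], [-0.391, 0.317, 0.864, -1.105], [0.0, 0.0, 0.0, 1.0]]}
tube_sorter [([159.0, 203.2, 118.8, 92.2], 0.76)]
pad_left [([197.2, 226.4, 59.3, 62.4], 0.88)]
push_tab [([218.6, 210.0, 36.8, 53.9], 0.69)]
diluent_bottle [([298.2, 223.2, 26.6, 35.3], 0.68)]
dropper_bottle [([341.5, 200.3, 14.4, 25.2], 0.87), ([219.3, 208.0, 34.6, 56.3], 0.47)]
lens_can [([229.4, 311.4, 13.7, 24.4], 0.64)]
gate [([198.7, 225.0, 56.9, 65.3], 0.59)]
shutter [([217.7, 205.1, 38.7, 58.7], 0.48)]
top {'fx': 437.691, 'fy': 437.691, 'cx': 254.928, 'cy': 196.432, 'extrinsics': [[0.02, -1.0, -0.015, 0.087], [0.986, 0.017, 0.163, -0.532], [-0.163, -0.018, 0.986, -1.228], [0.0, 0.0, 0.0, 1.0]]}
tube_sorter [([180.8, 163.9, 94.0, 68.3], 0.94), ([217.3, 192.3, 35.9, 26.7], 0.65)]
pad_left []
push_tab [([218.1, 201.5, 26.0, 14.9], 0.68), ([194.0, 182.5, 45.0, 47.6], 0.47)]
diluent_bottle [([280.4, 237.6, 21.0, 15.9], 0.58)]
dropper_bottle []
lens_can [([178.0, 165.2, 95.4, 67.3], 0.69), ([189.5, 253.0, 13.7, 10.8], 0.51)]
gate [([193.4, 184.1, 46.9, 47.1], 0.81)]
shutter [([218.6, 176.1, 35.9, 41.7], 0.45)]
{'t': 0.9, 'q': array([-1.13929497e+00,  3.78885989e-01,  1.73419684e+00, -1.52536912e-05,
        1.02849699e+00, -3.32862689e-02]), 'qd': array([-0.00044321,  0.00121389,  0.00146647,  0.00173377,  0.0008747 ,
       -0.00093736]), 'joint_efforts': array([-3.57303807e-04, -7.63696074e+01, -4.34741485e+01,  6.51106448e-02,
        3.89624108e-02, -8.10188567e-06]), 'tcp_pos': array([ 0.3137705 , -0.6257569 ,  0.21394313]), 'tcp_rot': array([ 9.73116964e-01,  2.30311473e-01, -5.13513594e-06,  7.57816412e-06]), 'force': array([-0.90941058, -0.32172196, -0.39317224]), 'ft_torque': array([ 0.03019305,  0.04708068, -0.01027894]), 'gripper_force': 0.0, 'finger_gap': 0.09137327278492155}
```

View pics/scene0.png

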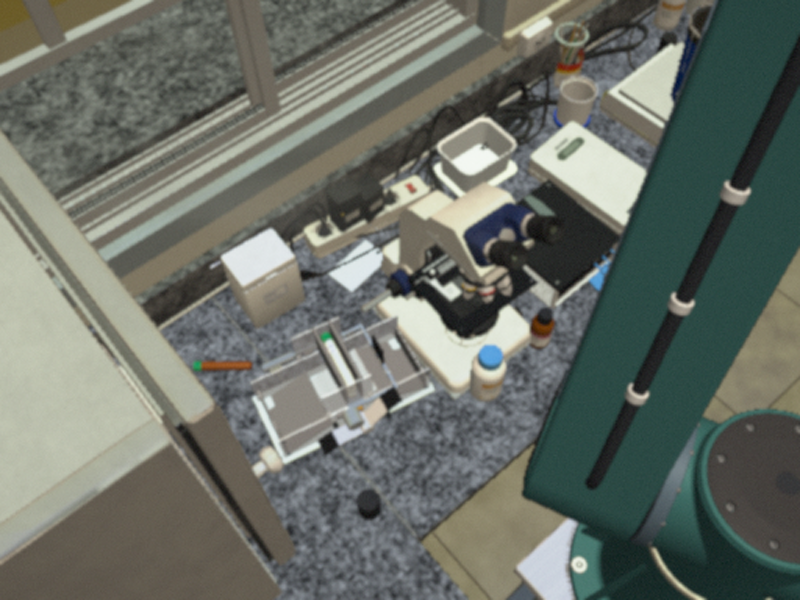

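View pics/top0.png

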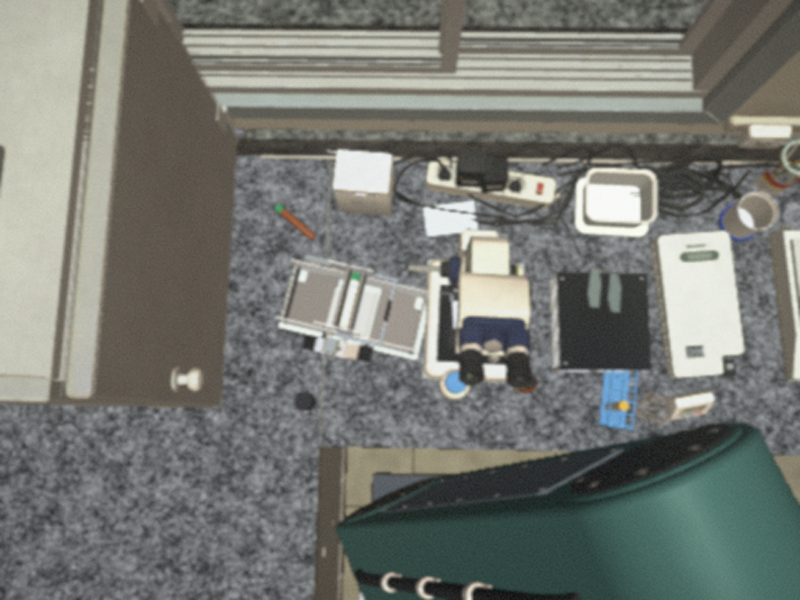

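The top view shows the sorter at (352,308) of 800x600, left of the microscope and yawed about -13°. The bottles stand in front of the microscope, with the can at (305,400). I'll take zoomed crops to fit its pose.

Run:
```python
from cell import ctrl
import cv2,numpy as np
for c,(x0,y0,w,h) in {"scene":(155,200,130,98),"top":(172,158,112,80)}.items():
    im=np.mean([ctrl.get_image(c).astype(float) for _ in range(3)],0).astype(np.uint8)
    s=800//w if w*6>780 else 7
    s=min(800//w,600//h); print(c,s)
    o=cv2.resize(im[y0:y0+h,x0:x0+w,::-1],None,fx=s,fy=s,interpolation=cv2.INTER_CUBIC)
    cv2.imwrite(f"pics/{c}1.png",o)
```

```text
scene 6
top 7
```

View pics/scene1.png

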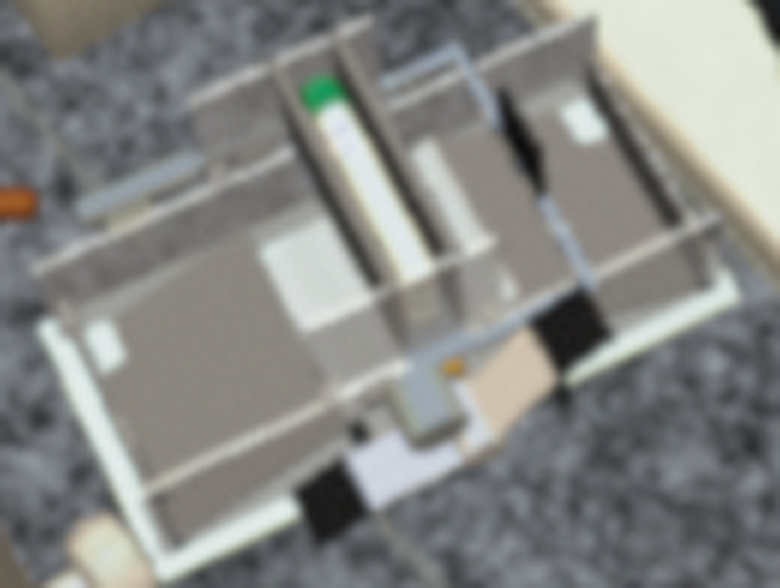

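View pics/top1.png

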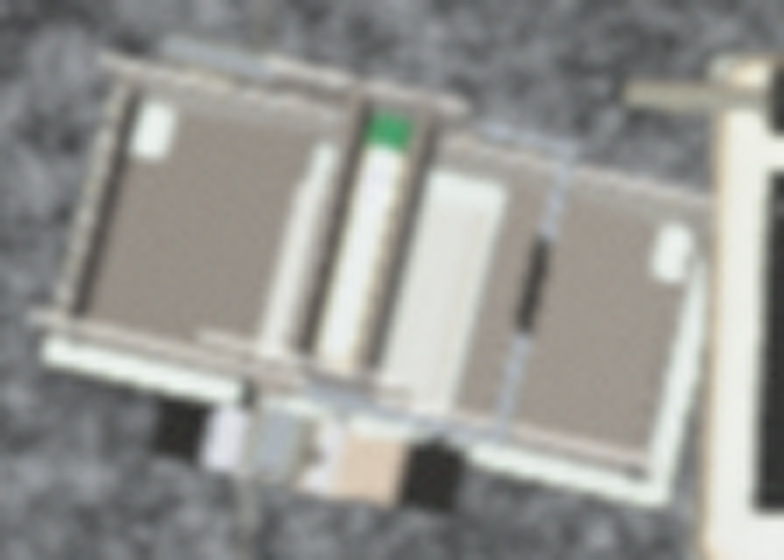

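The crops show the tumbler leaning left. Pads are at (333,503) and (570,330) in the scene crop, and at (180,430) and (430,475) in the top crop. The tab is over the right chute at (533,285) in the top crop. Next I fit the pose under both gate hypotheses.

```bash
cat > h.py <<'E'
from cell import ctrl
import numpy as np
from scipy.spatial.transform import Rotation as R
from scipy.optimize import least_squares
def proj(c,P):
    m=ctrl.camera_model(c);E=np.array(m["extrinsics"]);p=P@E[:3,:3].T+E[:3,3]
    return np.c_[m["cx"]+m["fx"]*p[:,0]/-p[:,2], m["cy"]+m["fy"]*-p[:,1]/-p[:,2]]
E
python3 - <<'E'
from h import *
def pts(s):
    a=.45*s
    pad=lambda y:(-83,y*np.cos(a)+22*np.sin(a)*1,62+22*np.cos(a)-y*np.sin(a))
    # left-down s=+1
    return pad(60),pad(-60)
for s in (1,-1):
    L,Rr=pts(s)
    S=[((-65,136,4),(165,570)),((-65,-136,4),(738,293)),((65,136,4),(45,328)),(L,(333,503)),(Rr,(570,330)),
       ((57,50,152),(190,103)),((57,-30,152),(372,18)),((-57,50,152),(305,330)),((-57,-30,152),(492,240)),((0,-66.5,103),(522,137))]
    T=[((-65,136,4),(42,356)),((-65,-136,4),(665,498)),(L,(180,430)),(Rr,(430,475)),((57,-30,152),(465,105)),((-57,50,152),(200,335)),((-57,-30,152),(410,398)),((0,-66.5,103),(533,285))]
    PS=np.array([p[0] for p in S])/1e3;uS=np.array([p[1] for p in S])/6+[155,200]
    PT=np.array([p[0] for p in T])/1e3;uT=np.array([p[1] for p in T])/7+[172,158]
    def W(v,P): return R.from_euler('z',v[2]).apply(P)+[v[0],v[1],0]
    f=lambda v:np.r_[(proj("scene",W(v,PS))-uS-.0).ravel(),(proj("top",W(v,PT))-uT).ravel()]
    r=least_squares(f,[.6,.2,-.23],loss='soft_l1')
    print(s,L,Rr,r.x,r.cost); print(np.round(r.fun.reshape(-1,2),1).tolist())
    v=r.x
    for n,p in dict(L=L,R=Rr,tab=(0,-69,110),rim=(0,0,152),tabend=(0,-41,110)).items(): print(n,np.round(W(v,np.array([p])/1e3)[0],3))
E
```

```text
1 (-83, np.float64(63.596067891607674), np.float64(55.71190420508508)) (-83, np.float64(-44.45758439071355), np.float64(107.90776829843271)) [ 0.52743949  0.18019906 -0.21049867] 12.20514663818573
[[-0.0, 2.5], [1.0, 0.5], [-0.5, 0.2], [-0.2, -1.2], [0.0, -1.4], [-0.6, -1.9], [-0.2, -1.8], [1.0, -0.5], [1.7, -0.9], [0.2, 0.2], [-0.1, 1.1], [-0.5, 1.4], [-0.4, -0.2], [-0.6, 0.2], [0.4, -0.4], [-1.1, 1.0], [-1.8, -1.2], [-0.4, 0.2]]
L [0.46  0.26  0.056]
R [0.437 0.154 0.108]
tab [0.513 0.113 0.11 ]
rim [0.527 0.18  0.152]
tabend [0.519 0.14  0.11 ]
-1 (-83, np.float64(44.45758439071355), np.float64(107.90776829843271)) (-83, np.float64(-63.596067891607674), np.float64(55.71190420508508)) [ 0.52831185  0.18117581 -0.21484241] 47.650706837255505
[[-0.8, 2.3], [0.6, 0.7], [-1.0, -0.1], [4.5, -13.3], [6.8, 4.3], [-1.1, -2.0], [-0.7, -1.8], [0.3, -0.6], [1.0, -0.8], [-0.3, 0.3], [-0.4, 0.6], [-0.9, 1.3], [3.2, -1.1], [6.6, 3.2], [0.1, -0.7], [-1.5, 0.6], [-2.3, -1.5], [-0.8, -0.0]]
L [0.457 0.242 0.108]
R [0.434 0.137 0.056]
tab [0.514 0.114 0.11 ]
rim [0.528 0.181 0.152]
tabend [0.52  0.141 0.11 ]
```

Fit residuals are about 1 px, and only the left-end-down hypothesis matches. So I press the right pad (0.437, 0.154, 0.108), and the tubes should go right. I'll travel above the microscope with the gripper closed, keeping the current yaw, which keeps the gripper body clear of the magazine.

```bash
python3 -m jog '[{"tz":-4.17,"gripper":1},{"tz":-4.17,"gripper":1},{"tz":-4.17,"gripper":1},{"tz":-4.17,"gripper":1},{"tz":-4.17,"gripper":1}]'
python3 -m jog '[{"tz":-4.0,"gripper":1},{"tx":3.0,"ty":-2.3,"gripper":1},{"tx":3.0,"ty":-2.3,"gripper":1},{"tx":3.0,"ty":-2.3,"gripper":1},{"tx":3.0,"ty":-2.3,"gripper":1}]'
python3 -m jog '[{"tx":3.0,"ty":-2.3,"gripper":1},{"tx":3.0,"ty":-2.3,"gripper":1},{"tx":3.0,"ty":-2.3,"gripper":1},{"tx":3.0,"ty":-2.3,"gripper":1},{"tx":3.0,"ty":-2.3,"gripper":1}]'
```

```text
schema error: expected keys gripper, tx, ty, tz, rx, ry, rz
schema error: expected keys gripper, tx, ty, tz, rx, ry, rz
schema error: expected keys gripper, tx, ty, tz, rx, ry, rz
```

All keys are required in each row.

```bash
python3 -m jog '[{"gripper":1,"tx":0,"ty":0,"tz":-4.17,"rx":0,"ry":0,"rz":0},{"gripper":1,"tx":0,"ty":0,"tz":-4.17,"rx":0,"ry":0,"rz":0},{"gripper":1,"tx":0,"ty":0,"tz":-4.17,"rx":0,"ry":0,"rz":0},{"gripper":1,"tx":0,"ty":0,"tz":-4.17,"rx":0,"ry":0,"rz":0},{"gripper":1,"tx":0,"ty":0,"tz":-4.17,"rx":0,"ry":0,"rz":0}]'
python3 -m jog '[{"gripper":1,"tx":0,"ty":0,"tz":-4.0,"rx":0,"ry":0,"rz":0},{"gripper":1,"tx":3.0,"ty":-2.3,"tz":0,"rx":0,"ry":0,"rz":0},{"gripper":1,"tx":3.0,"ty":-2.3,"tz":0,"rx":0,"ry":0,"rz":0},{"gripper":1,"tx":3.0,"ty":-2.3,"tz":0,"rx":0,"ry":0,"rz":0},{"gripper":1,"tx":3.0,"ty":-2.3,"tz":0,"rx":0,"ry":0,"rz":0}]'
python3 -m jog '[{"gripper":1,"tx":3.0,"ty":-2.3,"tz":0,"rx":0,"ry":0,"rz":0},{"gripper":1,"tx":3.0,"ty":-2.3,"tz":0,"rx":0,"ry":0,"rz":0},{"gripper":1,"tx":3.0,"ty":-2.3,"tz":0,"rx":0,"ry":0,"rz":0},{"gripper":1,"tx":3.0,"ty":-2.3,"tz":0,"rx":0,"ry":0,"rz":0},{"gripper":1,"tx":3.0,"ty":-2.3,"tz":0,"rx":0,"ry":0,"rz":0}]'
```

```text
t: 1.62
tcp_pos: [0.3136, -0.6254, 0.4245]
tcp_rot: [0.973, 0.23, 0.0, 0.0]
force: [-0.1, -1.2, -0.3]
finger_gap: 0.0608
gripper_force: 0.0
t: 2.03
tcp_pos: [0.3801, -0.4882, 0.4624]
tcp_rot: [0.973, 0.23, 0.0, 0.0]
force: [1.5, -1.0, -0.4]
finger_gap: 0.0275
gripper_force: 0.0
t: 2.45
tcp_pos: [0.4627, -0.3179, 0.4625]
tcp_rot: [0.973, 0.23, 0.0, 0.0]
force: [0.6, -0.7, -0.6]
finger_gap: 0.0004
gripper_force: 0.0
```

```bash
python3 -m jog '[{"gripper":1,"tx":1.95,"ty":-2.98,"tz":0,"rx":0,"ry":0,"rz":0},{"gripper":1,"tx":1.95,"ty":-2.98,"tz":0,"rx":0,"ry":0,"rz":0},{"gripper":1,"tx":1.95,"ty":-2.98,"tz":0,"rx":0,"ry":0,"rz":0},{"gripper":1,"tx":1.95,"ty":-2.98,"tz":0,"rx":0,"ry":0,"rz":0},{"gripper":1,"tx":1.95,"ty":-2.98,"tz":0,"rx":0,"ry":0,"rz":0}]'
python3 -m jog '[{"gripper":1,"tx":1.95,"ty":-2.98,"tz":0,"rx":0,"ry":0,"rz":0},{"gripper":1,"tx":1.95,"ty":-2.98,"tz":0,"rx":0,"ry":0,"rz":0},{"gripper":1,"tx":1.95,"ty":-2.98,"tz":0,"rx":0,"ry":0,"rz":0},{"gripper":1,"tx":1.95,"ty":-2.98,"tz":0,"rx":0,"ry":0,"rz":0},{"gripper":1,"tx":0,"ty":-3.9,"tz":0,"rx":0,"ry":0,"rz":0}]'
python3 -m jog '[{"gripper":1,"tx":0,"ty":-3.9,"tz":0,"rx":0,"ry":0,"rz":0},{"gripper":1,"tx":0,"ty":-3.9,"tz":0,"rx":0,"ry":0,"rz":0},{"gripper":1,"tx":0,"ty":-3.9,"tz":0,"rx":0,"ry":0,"rz":0},{"gripper":1,"tx":0,"ty":0,"tz":0,"rx":0,"ry":0,"rz":0}]'
python3 - <<'E'
from h import *
import cv2
s=ctrl.sense(); im=ctrl.get_image("wrist"); sc=ctrl.get_image("scene")
print(s["tcp_pos"],s["q"]); m=ctrl.camera_model("wrist"); print({k:np.round(v,3).tolist() for k,v in m.items()})
cv2.imwrite("pics/w1.png",np.hstack([cv2.resize(im,(400,300)),cv2.resize(sc,(400,300))])[:,:,::-1])
E
```

```text
t: 2.87
tcp_pos: [0.4825, -0.1411, 0.4625]
tcp_rot: [0.973, 0.23, 0.0, 0.0]
force: [1.0, 0.2, 0.1]
finger_gap: 0.0004
gripper_force: 0.0
t: 3.28
tcp_pos: [0.4827, 0.0354, 0.4621]
tcp_rot: [0.973, 0.23, 0.0, -0.0]
force: [1.0, -0.5, 0.1]
finger_gap: 0.0005
gripper_force: 0.0
t: 3.62
tcp_pos: [0.4266, 0.1424, 0.4626]
tcp_rot: [0.973, 0.232, 0.0, -0.001]
force: [0.4, 0.6, 0.3]
finger_gap: 0.0007
gripper_force: 0.0
[0.42655467 0.1423617  0.46259978] [ 2.69570473e-01 -2.66006183e-01  1.96483014e+00  1.20587955e-03
  1.44207663e+00  1.37109005e+00]
{'fx': 292.731, 'fy': 292.731, 'cx': 257.987, 'cy': 191.227, 'tool_from_camera': [[0.0, 0.958, 0.288, 0.082], [1.0, -0.001, 0.001, 0.0], [0.001, 0.288, -0.958, -0.172], [0.0, 0.0, 0.0, 1.0]]}
```

View pics/w1.png

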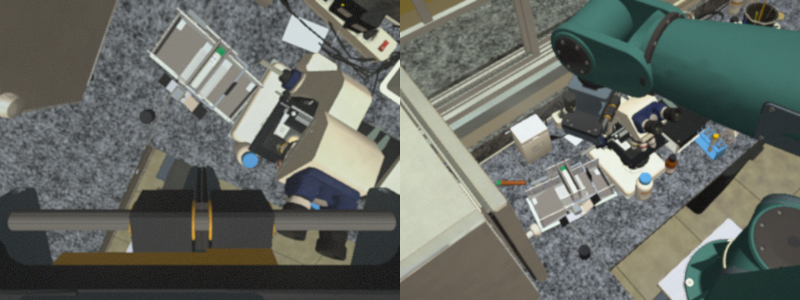

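The wrist view shows the sorter clearly at (205,65) of the left half, with pads near (165,82) and (198,113). I'll overlay the fitted points on a crop to check them.

```bash
cat >> h.py <<'E'
V=np.array([.5274,.1802,-.2105])
def W(P,v=V): return R.from_euler('z',v[2]).apply(np.array(P)/1e3)+[v[0],v[1],0]
def projw(P,s):
    m=ctrl.camera_model("wrist");T=np.array(m["tool_from_camera"])
    t=R.from_quat(s["tcp_rot"]).inv().apply(P-s["tcp_pos"]); c=(t-T[:3,3])@T[:3,:3]
    return np.c_[m["cx"]+m["fx"]*c[:,0]/-c[:,2], m["cy"]-m["fy"]*c[:,1]/-c[:,2]]
E
python3 - <<'E'
from h import *
import cv2
s=ctrl.sense(); im=ctrl.get_image("wrist")
P=[(-83,63.6,55.7),(-83,-44.5,107.9),(0,-69,103),(-65,136,4),(-65,-136,4),(65,136,4),(57,50,152),(57,-30,152),(-57,50,152),(-57,-30,152),(-83,17,98)]
u=projw(W(P),s); print(np.round(u,1).tolist(),s["tcp_pos"])
x0,y0,k=180,5,5
o=cv2.resize(im[y0:y0+120,x0:x0+155,::-1],None,fx=k,fy=k,interpolation=cv2.INTER_CUBIC)
for a,b in u: cv2.drawMarker(o,(int((a-x0+.5)*k),int((b-y0+.5)*k)),(0,0,255),0,14,1)
cv2.imwrite("pics/w2.png",o)
E
```

```text
[[208.8, 103.1], [252.9, 142.7], [293.4, 114.2], [189.0, 72.2], [291.9, 156.7], [228.3, 15.0], [261.5, 32.2], [302.2, 68.8], [215.6, 95.3], [255.5, 128.0], [226.1, 120.3]] [0.42854741 0.13918405 0.46251482]
```

View pics/w2.png

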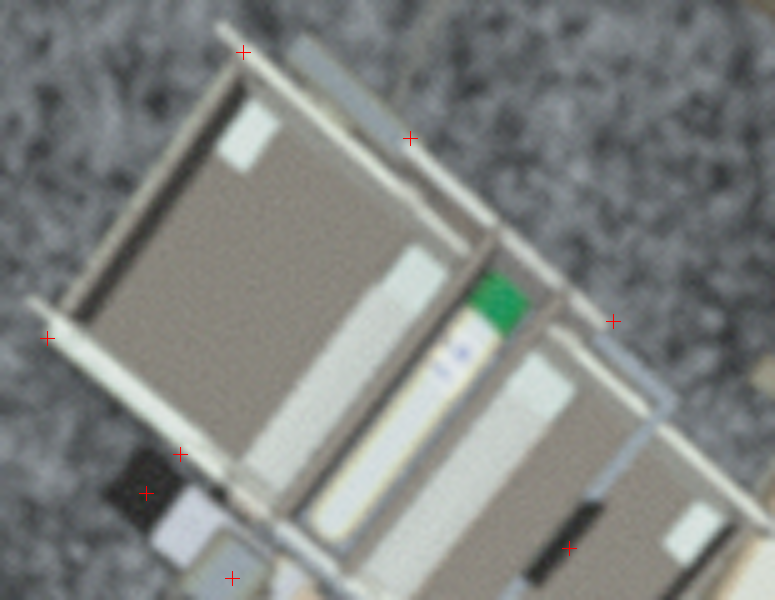

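The reprojection agrees within about 1–2 px (1–2 mm), so the pose holds. Now I descend and press.

```bash
python3 -m jog '[{"gripper":1,"tx":0,"ty":0,"tz":4.0,"rx":0,"ry":0,"rz":0},{"gripper":1,"tx":0,"ty":0,"tz":4.0,"rx":0,"ry":0,"rz":0},{"gripper":1,"tx":0,"ty":0,"tz":4.0,"rx":0,"ry":0,"rz":0},{"gripper":1,"tx":0,"ty":0,"tz":4.0,"rx":0,"ry":0,"rz":0},{"gripper":1,"tx":0,"ty":0,"tz":4.0,"rx":0,"ry":0,"rz":0}]'
python3 -m jog '[{"gripper":1,"tx":0,"ty":0,"tz":4.0,"rx":0,"ry":0,"rz":0},{"gripper":1,"tx":0,"ty":0,"tz":4.0,"rx":0,"ry":0,"rz":0},{"gripper":1,"tx":0,"ty":0,"tz":4.0,"rx":0,"ry":0,"rz":0},{"gripper":1,"tx":0,"ty":0,"tz":1.2,"rx":0,"ry":0,"rz":0},{"gripper":1,"tx":0,"ty":0,"tz":0,"rx":0,"ry":0,"rz":0}]'
python3 -m jog '[{"gripper":1,"tx":0,"ty":0,"tz":0.8,"rx":0,"ry":0,"rz":0},{"gripper":1,"tx":0,"ty":0,"tz":0.8,"rx":0,"ry":0,"rz":0},{"gripper":1,"tx":0,"ty":0,"tz":0.8,"rx":0,"ry":0,"rz":0},{"gripper":1,"tx":0,"ty":0,"tz":0.8,"rx":0,"ry":0,"rz":0}]'
```

```text
t: 4.18
tcp_pos: [0.4295, 0.1368, 0.2607]
tcp_rot: [0.973, 0.229, 0.0, 0.0]
force: [1.1, 0.4, -0.1]
finger_gap: 0.0007
gripper_force: 0.0
t: 4.6
tcp_pos: [0.4274, 0.1363, 0.127]
tcp_rot: [0.973, 0.229, -0.003, 0.0]
force: [-0.2, 0.6, 0.1]
finger_gap: 0.0005
gripper_force: 0.0
t: 4.93
tcp_pos: [0.4299, 0.1382, 0.0984]
tcp_rot: [0.973, 0.23, 0.001, -0.0]
force: [0.2, -0.2, 0.2]
finger_gap: 0.0005
gripper_force: 0.2
```

```bash
python3 -m jog '[{"gripper":1,"tx":0,"ty":0,"tz":0.6,"rx":0,"ry":0,"rz":0},{"gripper":1,"tx":0,"ty":0,"tz":0.6,"rx":0,"ry":0,"rz":0},{"gripper":1,"tx":0,"ty":0,"tz":0.6,"rx":0,"ry":0,"rz":0},{"gripper":1,"tx":0,"ty":0,"tz":0.4,"rx":0,"ry":0,"rz":0},{"gripper":1,"tx":0,"ty":0,"tz":0,"rx":0,"ry":0,"rz":0}]'
python3 - <<'E'
from h import *
import cv2
s=ctrl.sense(); print(s["tcp_pos"],s["force"])
sc=ctrl.get_image("scene");w=ctrl.get_image("wrist")
a=cv2.resize(sc[180:310,145:295,::-1],(450,390),interpolation=cv2.INTER_CUBIC)
b=cv2.resize(w[:,:,::-1],(350,390)); cv2.imwrite("pics/p1.png",np.hstack([a,b]))
E
```

```text
t: 5.35
tcp_pos: [0.4286, 0.1381, 0.0755]
tcp_rot: [0.973, 0.23, -0.001, 0.0]
force: [-0.8, 0.1, -0.9]
finger_gap: 0.0005
gripper_force: 0.0
[0.42864734 0.13809727 0.07547901] [-0.84675947  0.05607918 -0.87691883]
```

View pics/p1.png

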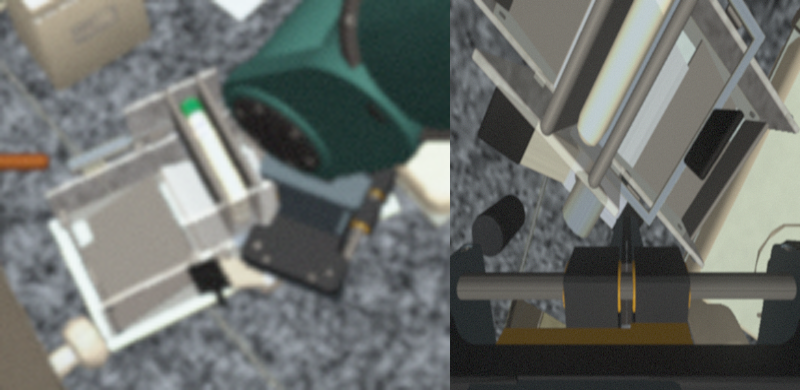

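The left pad now looks raised. I'll lift, rotate to the pushing yaw and check the gate.

```bash
python3 -m jog '[{"gripper":1,"tx":0,"ty":0,"tz":-4.1,"rx":0,"ry":0,"rz":0},{"gripper":1,"tx":0,"ty":0,"tz":-4.1,"rx":0,"ry":0,"rz":0},{"gripper":1,"tx":0,"ty":0,"tz":-4.1,"rx":0,"ry":0,"rz":0},{"gripper":1,"tx":0,"ty":0,"tz":0,"rx":0,"ry":0,"rz":-0.112},{"gripper":1,"tx":0,"ty":0,"tz":0,"rx":0,"ry":0,"rz":-0.112}]'
python3 -m jog '[{"gripper":1,"tx":0,"ty":0,"tz":0,"rx":0,"ry":0,"rz":-0.112},{"gripper":1,"tx":0,"ty":0,"tz":0,"rx":0,"ry":0,"rz":-0.112},{"gripper":1,"tx":0,"ty":0,"tz":0,"rx":0,"ry":0,"rz":-0.112},{"gripper":1,"tx":0,"ty":0,"tz":0,"rx":0,"ry":0,"rz":-0.112},{"gripper":1,"tx":0,"ty":0,"tz":0,"rx":0,"ry":0,"rz":-0.112}]'
python3 -m jog '[{"gripper":1,"tx":0,"ty":0,"tz":0,"rx":0,"ry":0,"rz":-0.112},{"gripper":1,"tx":-1.2,"ty":2.9,"tz":0,"rx":0,"ry":0,"rz":0},{"gripper":1,"tx":-1.2,"ty":2.9,"tz":0,"rx":0,"ry":0,"rz":0},{"gripper":1,"tx":-1.2,"ty":2.9,"tz":0,"rx":0,"ry":0,"rz":0},{"gripper":1,"tx":0,"ty":0,"tz":0,"rx":0,"ry":0,"rz":0}]'
python3 - <<'E'
from h import *
import cv2
s=ctrl.sense(); print(s["tcp_pos"],s["force"],R.from_quat(s["tcp_rot"]).as_matrix()[:2,0])
p=R.from_euler('z',-V[2]).apply(s["tcp_pos"]-[V[0],V[1],0]); print("in sorter",p*1e3)
sc=ctrl.get_image("scene");w=ctrl.get_image("wrist")
P=[(-83,44.5,107.9),(-83,-63.6,55.7),(0,-69,124),(0,-69,82),(-57,-30,152),(57,-30,152)]
u=projw(W(P),s);print(np.round(u).tolist())
w=w[:,:,::-1].copy()
for a,b in u: cv2.drawMarker(w,(int(a),int(b)),(0,0,255),0,10,1)
a=cv2.resize(sc[180:310,145:295,::-1],(350,303),interpolation=cv2.INTER_CUBIC); a=cv2.copyMakeBorder(a,0,35,0,0,0)
b=cv2.resize(w,(450,338)); cv2.imwrite("pics/p2.png",np.hstack([a,b]))
E
```

```text
t: 5.87
tcp_pos: [0.4307, 0.1386, 0.2024]
tcp_rot: [0.94, 0.34, 0.003, 0.0]
force: [-1.1, -0.8, -1.3]
finger_gap: 0.0005
gripper_force: 0.0
t: 6.28
tcp_pos: [0.4292, 0.1382, 0.1997]
tcp_rot: [0.81, 0.587, 0.0, 0.0]
force: [-0.2, 0.2, -0.3]
finger_gap: 0.0003
gripper_force: 0.0
t: 6.7
tcp_pos: [0.5105, 0.0829, 0.2002]
tcp_rot: [0.778, 0.629, 0.001, 0.001]
force: [-0.7, -0.9, 0.3]
finger_gap: 0.0006
gripper_force: 0.0
[0.51054598 0.08285795 0.20018585] [-0.65316873 -0.9060591   0.26181182] [0.20992274 0.97771783]
in sorter [  3.85751519 -98.71500113 200.18585396]
[[150.0, 24.0], [177.0, 149.0], [253.0, 167.0], [254.0, 158.0], [175.0, 122.0], [330.0, 122.0]]
```

View pics/p2.png

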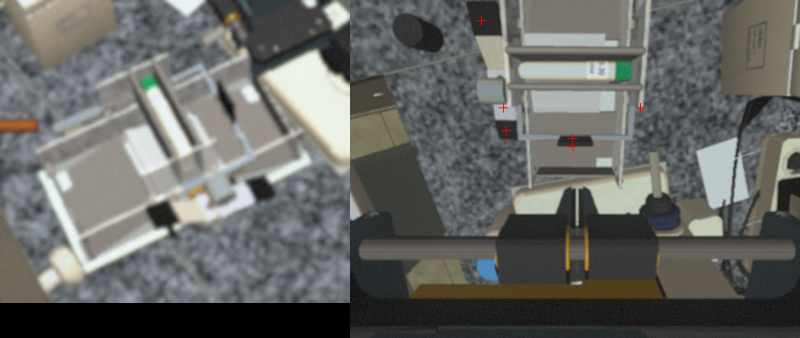

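The gate has tipped: the right pad is down and the left pad is raised, matching the markers. Before lowering, I triangulate the microscope's silver post near the gripper body, using wrist px (345,173) and top px (262,171.6).

Run:
```python
from h import *
s=ctrl.sense()
for n,uw,ut in (("tip",(345,173),(262,171.6)),("postbase",(351,232),(276,171.5)),("knob",(353,245),(288,173))):
    r=least_squares(lambda p:np.r_[(projw(p[None],s)-uw).ravel(),(proj("top",p[None])-ut).ravel()],[.57,.03,.15])
    q=R.from_euler('z',-V[2]).apply(r.x-[V[0],V[1],0]); print(n,r.x.round(3),"sorter",(q*1e3).round(),r.fun.round(1))
```

```text
tip [0.598 0.077 0.072] sorter [ 91. -86.  72.] [-0.  0. -0. -0.]
postbase [0.583 0.039 0.13 ] sorter [  84. -127.  130.] [ 0.4 -0.1  0.   1.2]
knob [0.592 0.004 0.092] sorter [ 100. -159.   92.] [-0.1  0.  -0.  -0.3]
```

The post and knob are at z ≤ 0.13 m, below the gripper body, which will be at 0.18 m. Now I descend and push.

```bash
python3 -m jog '[{"gripper":1,"tx":0,"ty":-0.3,"tz":3.4,"rx":0,"ry":0,"rz":0},{"gripper":1,"tx":0,"ty":0,"tz":3.4,"rx":0,"ry":0,"rz":0},{"gripper":1,"tx":0,"ty":0,"tz":3.3,"rx":0,"ry":0,"rz":0},{"gripper":1,"tx":0,"ty":0,"tz":0,"rx":0,"ry":0,"rz":0},{"gripper":1,"tx":0,"ty":0,"tz":0,"rx":0,"ry":0,"rz":0}]'
python3 -m jog '[{"gripper":1,"tx":1.0,"ty":0,"tz":0,"rx":0,"ry":0,"rz":0},{"gripper":1,"tx":1.0,"ty":0,"tz":0,"rx":0,"ry":0,"rz":0},{"gripper":1,"tx":0.8,"ty":0,"tz":0,"rx":0,"ry":0,"rz":0},{"gripper":1,"tx":0.8,"ty":0,"tz":0,"rx":0,"ry":0,"rz":0},{"gripper":1,"tx":0,"ty":0,"tz":0,"rx":0,"ry":0,"rz":0}]'
python3 - <<'E'
from h import *
s=ctrl.sense();p=R.from_euler('z',-V[2]).apply(s["tcp_pos"]-[V[0],V[1],0]); print("in sorter",p*1e3,R.from_euler('z',-V[2]).apply(s["force"]))
E
```

```text
t: 7.22
tcp_pos: [0.5023, 0.0858, 0.0978]
tcp_rot: [0.777, 0.629, -0.001, -0.001]
force: [0.5, -0.2, 0.8]
finger_gap: -0.0001
gripper_force: 0.0
t: 7.63
tcp_pos: [0.5123, 0.1222, 0.0994]
tcp_rot: [0.777, 0.63, 0.001, 0.001]
force: [-0.5, -4.6, 3.0]
finger_gap: 0.0007
gripper_force: 2.2
in sorter [ -2.64690206 -59.8522942   99.4203648 ] [ 0.49539789 -4.57031908  2.97386743]
```

```bash
python3 -m jog '[{"gripper":1,"tx":0.2,"ty":0,"tz":0,"rx":0,"ry":0,"rz":0},{"gripper":1,"tx":0.1,"ty":0,"tz":0,"rx":0,"ry":0,"rz":0},{"gripper":1,"tx":0,"ty":0,"tz":0,"rx":0,"ry":0,"rz":0},{"gripper":1,"tx":0,"ty":0,"tz":0,"rx":0,"ry":0,"rz":0},{"gripper":1,"tx":0,"ty":0,"tz":0,"rx":0,"ry":0,"rz":0}]'
for i in 1 2 3; do python3 -m jog '[{"gripper":1,"tx":0,"ty":0,"tz":0,"rx":0,"ry":0,"rz":0},{"gripper":1,"tx":0,"ty":0,"tz":0,"rx":0,"ry":0,"rz":0},{"gripper":1,"tx":0,"ty":0,"tz":0,"rx":0,"ry":0,"rz":0},{"gripper":1,"tx":0,"ty":0,"tz":0,"rx":0,"ry":0,"rz":0},{"gripper":1,"tx":0,"ty":0,"tz":0,"rx":0,"ry":0,"rz":0}]' | grep -E "t:|tcp_pos|^force"; done
python3 - <<'E'
from h import *
import cv2
sc=ctrl.get_image("scene");w=ctrl.get_image("wrist");t=ctrl.get_image("top")
a=cv2.resize(sc[180:310,145:295,::-1],(350,303),interpolation=cv2.INTER_CUBIC); a=cv2.copyMakeBorder(a,0,35,0,0,0)
b=cv2.resize(w[:,:,::-1],(450,338)); cv2.imwrite("pics/p3.png",np.hstack([a,b]))
for c in ("wrist","scene","top"):
  print(c,[(np.round(np.array(d["rect"])*[512,384,512,384]).tolist(),round(d["confidence"],2)) for d in ctrl.find_in(c,"tube_0")])
E
```

```text
t: 8.05
tcp_pos: [0.512, 0.1234, 0.0984]
tcp_rot: [0.777, 0.629, 0.0, 0.0]
force: [0.0, -5.3, 2.5]
finger_gap: 0.0004
gripper_force: 2.3
t: 8.47
tcp_pos: [0.5119, 0.1236, 0.0983]
tcp_rot: [0.777, 0.629, 0.0, 0.0]
force: [0.7, -4.2, 3.6]
t: 8.88
tcp_pos: [0.5119, 0.1236, 0.0983]
tcp_rot: [0.777, 0.629, 0.0, 0.0]
force: [0.4, -5.0, 4.0]
t: 9.3
tcp_pos: [0.5119, 0.1236, 0.0983]
tcp_rot: [0.777, 0.629, 0.0, 0.0]
force: [0.1, -4.4, 2.8]
wrist [([204.0, 217.0, 110.0, 24.0], 0.92), ([202.0, 239.0, 109.0, 11.0], 0.48)]
scene [([122.0, 231.0, 42.0, 6.0], 0.47), ([161.0, 204.0, 115.0, 91.0], 0.46)]
top [([174.0, 131.0, 24.0, 24.0], 0.72), ([177.0, 164.0, 38.0, 62.0], 0.24)]
```

View pics/p3.png

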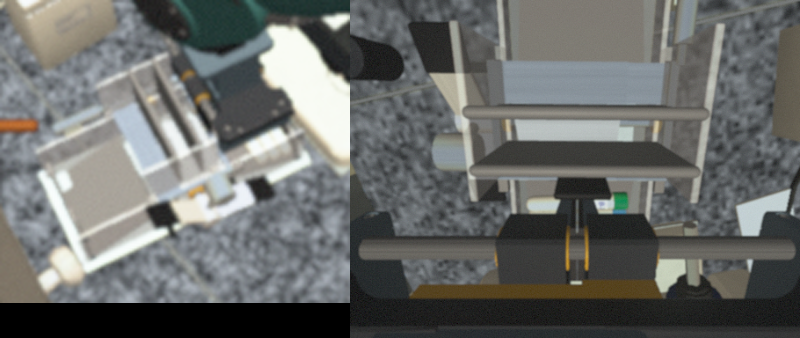

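The top tube is gone from the magazine. A green-capped tube lies in the right chute at about (575,203), partly hidden. I'll check numerically for green cap pixels still in the magazine before letting go.

Run:
```python
from h import *
import cv2
s=ctrl.sense()
for c in ("wrist","scene","top"):
    im=ctrl.get_image(c); h=cv2.cvtColor(im,cv2.COLOR_RGB2HSV)
    g=((h[...,0]>45)&(h[...,0]<85)&(h[...,1]>110)&(h[...,2]>50)).astype(np.uint8)
    n,l,st,ce=cv2.connectedComponentsWithStats(g); print(c,[(st[i].tolist(),ce[i].round().tolist()) for i in range(1,n) if st[i,4]>3])
    P=W([(42,0,z) for z in (80,100,120,140)]+[(42,y,30) for y in (-75,-92,-110)])
    u=projw(P,s) if c=="wrist" else proj(c,P); print(" magazine caps then chute caps at",u.round().tolist(),[im[int(b),int(a)].tolist() for a,b in u if 0<a<512 and 0<b<384])
```

```text
wrist [([301, 219, 15, 19, 272], [308.0, 228.0])]
 magazine caps then chute caps at [[329.0, 141.0], [336.0, 145.0], [346.0, 151.0], [359.0, 158.0], [309.0, 220.0], [309.0, 237.0], [308.0, 255.0]] [[137, 146, 146], [108, 107, 99], [189, 181, 154], [118, 119, 121], [36, 81, 52], [44, 127, 95], [37, 30, 30]]
scene [([281, 172, 3, 3, 4], [282.0, 173.0]), ([232, 180, 2, 4, 4], [232.0, 182.0]), ([124, 231, 5, 6, 24], [126.0, 234.0]), ([342, 238, 3, 3, 4], [343.0, 239.0]), ([348, 260, 3, 3, 4], [349.0, 261.0]), ([360, 273, 3, 3, 4], [361.0, 274.0]), ([356, 277, 3, 3, 4], [357.0, 278.0]), ([506, 277, 4, 3, 5], [508.0, 278.0]), ([361, 290, 3, 3, 5], [362.0, 291.0]), ([472, 298, 3, 5, 5], [473.0, 300.0]), ([471, 306, 2, 3, 4], [472.0, 307.0]), ([490, 306, 4, 3, 5], [492.0, 307.0]), ([359, 316, 3, 3, 4], [360.0, 317.0]), ([362, 354, 3, 3, 4], [363.0, 355.0]), ([483, 360, 4, 3, 5], [485.0, 361.0]), ([477, 373, 3, 3, 4], [478.0, 374.0]), ([372, 379, 3, 4, 4], [373.0, 380.0])]
 magazine caps then chute caps at [[211.0, 226.0], [210.0, 222.0], [209.0, 218.0], [209.0, 214.0], [239.0, 222.0], [244.0, 220.0], [251.0, 217.0]] [[158, 154, 144], [208, 199, 183], [160, 158, 156], [146, 143, 140], [71, 82, 84], [60, 68, 71], [61, 69, 73]]
top [([177, 132, 4, 3, 9], [178.0, 133.0])]
 magazine caps then chute caps at [[229.0, 181.0], [228.0, 179.0], [228.0, 178.0], [227.0, 176.0], [255.0, 190.0], [260.0, 191.0], [266.0, 192.0]] [[110, 150, 138], [105, 143, 134], [92, 131, 122], [89, 132, 120], [65, 79, 74], [70, 78, 73], [77, 71, 70]]
```

No cap remains in the magazine, and the visible caps in the chute reach in to y ≈ -75 mm, as three queued tubes would. Release and lift away.

```bash
python3 -m jog '[{"gripper":1,"tx":-0.8,"ty":0,"tz":0,"rx":0,"ry":0,"rz":0},{"gripper":1,"tx":-0.9,"ty":0,"tz":0,"rx":0,"ry":0,"rz":0},{"gripper":1,"tx":-0.9,"ty":0,"tz":0,"rx":0,"ry":0,"rz":0},{"gripper":1,"tx":-1.0,"ty":0,"tz":0,"rx":0,"ry":0,"rz":0},{"gripper":1,"tx":-0.5,"ty":0,"tz":-0.3,"rx":0,"ry":0,"rz":0}]'
python3 -m jog '[{"gripper":1,"tx":0,"ty":0,"tz":-2,"rx":0,"ry":0,"rz":0},{"gripper":1,"tx":0,"ty":0,"tz":-4,"rx":0,"ry":0,"rz":0},{"gripper":1,"tx":0,"ty":0,"tz":-4,"rx":0,"ry":0,"rz":0},{"gripper":1,"tx":0,"ty":0,"tz":-4,"rx":0,"ry":0,"rz":0},{"gripper":1,"tx":0,"ty":0,"tz":-4,"rx":0,"ry":0,"rz":0}]'
python3 -m jog '[{"gripper":1,"tx":0,"ty":0,"tz":-4,"rx":0,"ry":0,"rz":0},{"gripper":1,"tx":0,"ty":0,"tz":-4,"rx":0,"ry":0,"rz":0},{"gripper":1,"tx":0,"ty":0,"tz":-4,"rx":0,"ry":0,"rz":0},{"gripper":1,"tx":0,"ty":0,"tz":0,"rx":0,"ry":0,"rz":0},{"gripper":1,"tx":0,"ty":0,"tz":0,"rx":0,"ry":0,"rz":0}]'
python3 - <<'E'
from h import *
import cv2
s=ctrl.sense();w=ctrl.get_image("wrist");sc=ctrl.get_image("scene");t=ctrl.get_image("top")
P=[(0,-69,124),(-83,-63.6,55.7),(42,0,100)]+[(42,y,30) for y in (-76,-94,-112)]
u=projw(W(P),s);print(u.round().tolist())
x0=int(np.clip(u[:,0].mean()-100,0,312));y0=int(np.clip(u[:,1].mean()-90,0,204))
A=cv2.resize(w[y0:y0+180,x0:x0+200,::-1],(500,450),interpolation=cv2.INTER_CUBIC)
B=cv2.resize(sc[195:300,155:285,::-1],(300,242),interpolation=cv2.INTER_CUBIC);C=cv2.resize(t[158:238,172:284,::-1],(300,208),interpolation=cv2.INTER_CUBIC)
cv2.imwrite("pics/fin.png",np.hstack([A,np.vstack([B,C])]))
E
```

```text
t: 10.17
tcp_pos: [0.5024, 0.0821, 0.1008]
tcp_rot: [0.778, 0.629, -0.0, -0.0]
force: [-0.2, 0.1, -0.5]
finger_gap: 0.0004
gripper_force: 0.0
t: 10.58
tcp_pos: [0.5027, 0.083, 0.2834]
tcp_rot: [0.777, 0.629, 0.0, -0.0]
force: [0.3, -0.4, -0.8]
finger_gap: 0.0006
gripper_force: 0.0
t: 11.0
tcp_pos: [0.5039, 0.0833, 0.4036]
tcp_rot: [0.777, 0.629, 0.002, 0.001]
force: [-0.7, 0.0, -0.4]
finger_gap: 0.0002
gripper_force: 0.0
[[259.0, 139.0], [211.0, 131.0], [286.0, 92.0], [282.0, 137.0], [281.0, 146.0], [281.0, 156.0]]
```

View pics/fin.png

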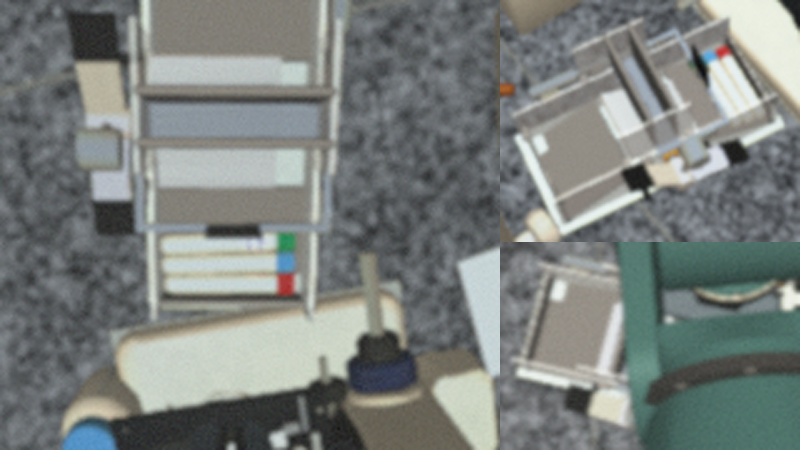

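The picture shows all three tubes (green, blue and red caps at (287,242), (287,262) and (287,283)) in the right chute. The magazine is empty down to the steel shutter, the tab is back at its shut position at (233,230), and the right pad is down.

```bash
python3 -c "
from cell import ctrl
print(ctrl.close_job())"
```

```text
the job is handed in; nothing more can be done
None
```

The job is done and handed in: the gate is tipped to the right, all three tubes are in the right chute, the shutter has sprung shut, and the arm has lifted clear at about 11 s of the 54 s allowed.

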